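# Rack the hydrometer cases bulb end down

### The job

Two hydrometers have arrived in plain closed cases, lying in the carton. Lift each case to feel which end is the heavy one (the leaded glass bulb), then stand the two cases upright in the empty end bays of the rack, one to a bay, each with its heavy end down, and let go. There is glass inside: set the cases down without dropping or toppling them, and leave everything else on the bench as it is.

Things in the scene. Friction and masses are not known exactly. Their poses are not given: they have to be found in the camera images.
- case_1: Closed square plastic transport case, one of two alike: 165 mm long (x), 46 x 46 mm across, white with the same grey cap at both flat ends; origin at its centre. It weighs 0.27 to 0.36 kg; of this 0.16 to 0.24 kg is a leaded bulb hidden inside, 60 mm from the middle, towards +x or -x at random: neither its look nor this pose tells which. Held level at mid-length, that end pulls down with 0.08 to 0.14 N m.
- case_2: Closed square plastic transport case, the other of the two: 165 mm long (x), 46 x 46 mm across, white with the same grey cap at both flat ends; origin at its centre. It weighs 0.27 to 0.36 kg; of this 0.16 to 0.24 kg is a leaded bulb hidden inside, 60 mm from the middle, towards +x or -x at random: neither its look nor this pose tells which. Held level at mid-length, that end pulls down with 0.08 to 0.14 N m.
- carton: Shallow open cardboard carton, fixed, 215 (x) x 235 (y) mm outside, walls 5 mm thick, rim 55 mm above the bench, inner floor 5 mm above the bench. Origin under its centre on the bench, z up. The two cases lie in it side by side, along its x axis, about 50 mm either side of its middle (y), 20 mm or so from the end walls.
- rack: Low open aluminium storage rack, fixed, 232 mm long (x) by 80 mm wide (y), walls 4 mm thick and 40 mm high, floor 4 mm above the bench; two cross walls make three square bays, each 72 x 72 mm inside, 76 mm apart along x. A jar stands in the middle bay, the two end bays are empty. Origin under its centre on the bench, z up.
- bay_a (a point): Centre of the floor (4 mm above the bench) of the empty end bay at the rack's -x end; axes as the rack's.
- bay_b (a point): Centre of the floor of the empty end bay at the rack's +x end; axes as the rack's.
- jar: Bystander: amber glass jar, 50 mm across, 78 mm tall, standing in the rack's middle bay. Origin at the centre of its foot.
- timer: Bystander: bench timer, 75 (x) x 62 (y) x 22 mm, lying on the bench between the rack and the carton. Origin at the centre of its underside.
- tip_box: Bystander: pipette tip box, 120 (x) x 85 (y) x 64 mm. Origin at the centre of its underside.
- tube_rack: Bystander: orange tube rack, 70 (x) x 160 (y) mm, 62 mm high over the tube caps. Origin at the centre of its underside.
- beaker: Bystander: glass beaker, 72 mm across, 90 mm tall. Origin at the centre of its foot.
- reagent: Bystander: amber reagent bottle, 64 mm across, 140 mm tall. Origin at the centre of its foot.
- salt: Bystander: white salt jar, 70 mm across, 110 mm tall. Origin at the centre of its foot.
Mind the look-alikes: they are no part of the job. What is shaped like the case_2 but turquoise is not meant.

How it is judged:
By the outcome, as a careful person would: the job done as asked, in the order asked, and still so for the second after the job is handed in, with the robot touching nothing.
It also fails if it takes over 72 s, if anything falls off the work surface, if the arm or the gripper's body presses on something with over 40 N, if the wrist force passes 120 N, or if a joint passes its speed limit or range.

### The arm

A 6-joint arm with a two-finger parallel gripper is mounted at the origin on the work surface. World frame = base frame: x ahead of the robot, y to its left, z up, the work surface at z = 0. Lengths are in mm, angles in rad, forces in N, time in s.
With the tool pointing down it reaches from about 300 to 775 mm from the base axis. Payload 14.6 kg.
Tool frame: the origin (TCP) lies at the very end of the fingers, on their centre line; the grasp point (between the pads) lies 19 mm behind it; z points along the fingers, y is the line along which they close (so a half turn about z gives the same grasp; the last joint's range is limited). The gripper opens to 94 mm and grips with 3 to 60 N. Pads are 16 mm wide; open, the fingers measure 119 mm over their backs; the gripper's body (75 mm by 177 mm) begins 78 mm behind the grasp point.
Start: joints at [1.215, 0.3, 1.521, -0, 1.321, -0.067], TCP at [156.639, 527.213, 205.446] pointing down, gripper open.
Joint ranges: [-3.03, 3.03], [-0.79, 2.21], [0.23, 2.52], [-1.04, 4.18], [0, 3.07], [-2.55, 2.55]. Speed limits (rad/s): [2.22, 2.22, 2.57, 3.14, 3.14, 3.14].

### API

Orientations are given as [roll, pitch, yaw] about the fixed x, y, z axes, in that order (R = Rz(yaw) Ry(pitch) Rx(roll)).
In Python, from cell import manip gives the robot as it stands.
- The arm moves only by the tool servo_tool, never from a script. Its argument "motion" is a list that holds one entry, the list of rows, each a list of 7 numbers: the shift along the world's x, y, z as a fraction of full scale, then the turn, a rotation vector about the world's x, y, z as a fraction of full scale, then the closure, from 0 (fully open) to 1 (shut). In form: [[[x, y, z, rx, ry, rz, gripper], ...]]. A call has 1 to 10 rows; each row is the pose to reach, as a shift and turn from the pose commanded when the call began, turning the shorter way round; what a row does not reach only later rows make up. Full scale, the value 1, is 0.5 m for a shift and pi rad for a turn. A row lasts 1/10 s, in which the tool goes at most 50 mm and 8.59 degrees, less where a joint would pass 70% of its speed; a pose out of reach is approached as far as the arm can. A call with a number of a shift or a turn outside -1 to 1 is refused whole. A call with a gripper value outside its range is refused whole. The fingers move at their own pace and stop on an object; "newtons" is the grip in N (left out, the last holds). Time passes only in rows, so rows that repeat a pose let the fingers close. It gives the time, the measured TCP pose, the force, the opening and the grip force at its end, in the units of the state.
- manip.read_state(): the state, without advancing time (a new reading comes with each control period).
- manip.camera(name): name is "side" or "top"; returns a dict with "frame" (480x640x3 uint8, red, green, blue), "range_z" (480x640 float32, mm along the optical axis (not along the pixel's ray), 0 where there is no reading), "vfov" (degrees; the focal length in pixels is half the picture's height over the tangent of half this angle, whatever the lens; pixels are square), "cx", "cy" (the principal point, pixels), "k1" (the pictures are not rectified: a ray, as slopes to the right and down, at radius r is drawn at 1 + k1 r^2 times it, then the intrinsics apply), "cam_to_world" (4x4, takes a point from camera to world coordinates). Camera axes: x right, y down, z forward; pixel columns grow to the right and rows downward; lengths in mm; the calibration is good to about 2 mm. A picture is of the moment at which its call begins.
- manip.sign_off(): hands the job in; it is judged then, once.
The state is a dict: "clock": time; "joints": joint angles; "qd": joint speeds; "effort": joint torques, N m; "eef_pos": TCP position; "eef_rot": TCP orientation; "wrist_force": force on the tool from outside, world axes, zero at the start; "moment": the same for the moment, N m; "finger_gap": finger opening in mm; "finger_force": force on a finger pad.
Only numpy, scipy, OpenCV 4.12 (cv2) and the standard library are available. Lean on these libraries where they do the work, as an engineer would, in place of code of your own. Each camera call takes 0.05 s, during which the arm holds its last target. There are 200 camera calls.

## Working session

There is one attempt and no reset: what is moved stays moved. The work goes in short steps, Python scripts to look and compute and a tool call to move; the robot and the scene stay as the last step left them, time stands still between calls to the robot, and variables do not carry over. Pictures are saved under pics/ and viewed, at most 10 in all, crops included, and the job is handed in when it is done.

Besides the shell and the picture viewer there is one more tool, called after "Call:" as name(argument=value, ...), one argument or row to a line, values as JSON. servo_tool: Moves the arm, as the interface text tells. Its arguments: {"type":"object","properties":{"motion":{"type":"array"},"newtons":{"type":"number"}},"required":["motion"]}

```bash
mkdir -p pics; cat > h.py <<'E'
import numpy as np, cv2
from cell import manip
def cloud(c):
    H,W=c["range_z"].shape; f=H/2/np.tan(np.radians(c["vfov"])/2)
    K=np.array([[f,0,c["cx"]],[0,f,c["cy"]],[0,0,1.]])
    u,v=np.meshgrid(np.arange(W),np.arange(H))
    p=np.stack([u,v],-1).reshape(-1,1,2).astype(float)
    d=np.hypot((p[...,0]-c["cx"])/f,(p[...,1]-c["cy"])/f)
    s=((p-[c["cx"],c["cy"]])/f)
    q=s.copy()
    for _ in range(20): q=s/(1+c["k1"]*(q**2).sum(-1,keepdims=True))
    q=q.reshape(H,W,2); z=c["range_z"]
    P=np.dstack([q[...,0]*z,q[...,1]*z,z,np.ones_like(z)])@np.array(c["cam_to_world"]).T
    P=P[...,:3]; P[z==0]=np.nan
    return P
def save(c,n): cv2.imwrite("pics/"+n,cv2.cvtColor(c["frame"],cv2.COLOR_RGB2BGR))
E
python3 - <<'E'
from h import *
for n in("top","side"):
    c=manip.camera(n); save(c,n+"0.png"); np.save(n+"0.npy",cloud(c)); print(n,c["vfov"],c["k1"],np.round(c["cam_to_world"],2).tolist())
print(manip.read_state())
E
```

```text
top 46.593778978989135 0.043579373441926396 [[-0.01, -0.98, 0.17, 233.44], [-1.0, 0.01, 0.02, -119.78], [-0.02, -0.17, -0.98, 1525.4], [0.0, 0.0, 0.0, 1.0]]
side 57.92122548424863 -0.05655336474326247 [[0.99, -0.1, 0.1, 383.55], [-0.14, -0.64, 0.76, -1115.91], [-0.01, -0.77, -0.64, 890.37], [0.0, 0.0, 0.0, 1.0]]
{'clock': 0.1, 'joints': array([ 1.21542347e+00,  3.00405818e-01,  1.52148893e+00, -7.36100631e-07,
        1.32070212e+00, -6.65850116e-02]), 'qd': array([ 7.76387064e-05, -2.67553388e-03, -1.96821221e-03,  1.74485380e-03,
       -6.53800654e-04, -5.82602129e-04]), 'effort': array([ 4.91677529e-04, -5.32647228e+01, -3.53277218e+01,  7.09792553e-02,
        2.34451942e-02, -7.32578951e-05]), 'eef_pos': array([156.55176466, 527.01542018, 204.96111976]), 'eef_rot': array([-3.14059061e+00, -6.61053122e-05,  2.85280496e+00]), 'wrist_force': array([-0.06026508,  0.17320066,  0.02409451]), 'moment': array([-0.029886  ,  0.01559656, -0.02858233]), 'finger_force': 0.0, 'finger_gap': 94.24252559200119}
```

View pics/top0.png

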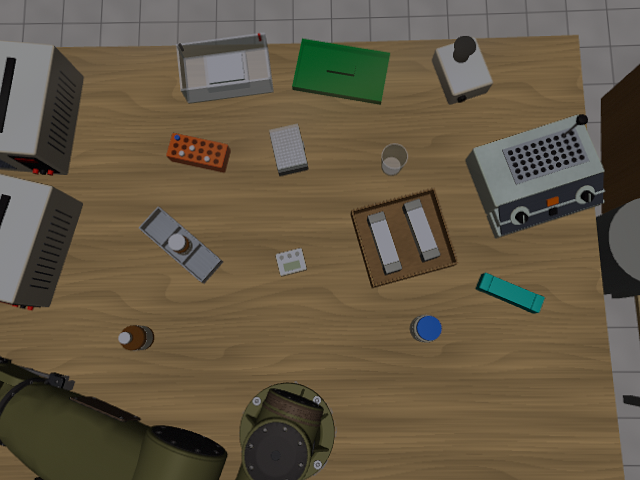

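View pics/side0.png

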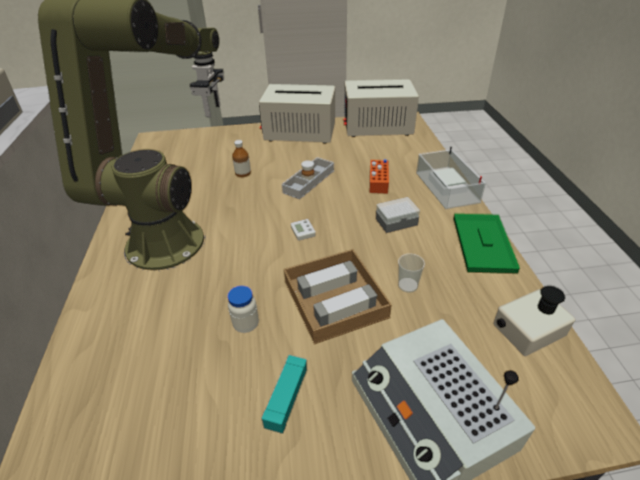

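The top view shows the carton around (404,238), with the white cases at (384,242) and (422,230). The rack is at (181,245) with the jar in it, and the timer at (291,262). The turquoise decoy at (510,292) lies outside the carton.

```bash
python3 - <<'E'
from h import *
P=np.load("top0.npy"); im=cv2.imread("pics/top0.png")
def rect(n,u0,u1,v0,v1,zlo,zhi,extra=None):
    m=np.zeros(P.shape[:2],bool); m[v0:v1,u0:u1]=1
    m&=(P[...,2]>zlo)&(P[...,2]<zhi)
    if extra is not None: m&=extra
    m=m.astype(np.uint8); k,l,s,_=cv2.connectedComponentsWithStats(m); m=l==1+np.argmax(s[1:,4])
    q=P[m]; r=cv2.minAreaRect(q[:,:2].astype(np.float32))
    b=cv2.boxPoints(r); e=b[1]-b[0]; f=b[2]-b[1]; L=e if np.hypot(*e)>np.hypot(*f) else f
    print(n,m.sum(),"c",np.round(r[0],1),"size",np.round(r[1],1),"long axis deg",round(np.degrees(np.arctan2(L[1],L[0]))%180,1),"z",np.round(np.percentile(q[:,2],[5,50,95]),1))
rect("bench",200,280,300,320,-20,20)
rect("carton",345,462,185,292,20,70)
g=im.min(-1)>60
sat=(im.max(-1).astype(int)-im.min(-1))<25
rect("caseL",362,403,208,278,42,62,sat)
rect("caseR",400,442,195,265,42,62,sat)
rect("rack",135,228,200,290,28,50)
rect("rackall",135,228,200,290,2.5,50)
rect("jar",160,200,225,262,60,90)
rect("timer",270,310,242,280,12,40)
rect("beaker",375,412,138,180,40,110)
rect("salt",405,448,308,348,60,130)
rect("reagent",110,160,320,355,60,160)
rect("tip",265,312,120,178,40,80)
E
```

```text
bench 1596 c [315.5 128.9] size [217.7  52.2] long axis deg 89.3 z [-6.3 -0.9  5. ]
carton 1184 c [ 501.7 -317.8] size [216.3 236.3] long axis deg 104.5 z [23.7 50.1 58. ]
caseL 1019 c [ 487.  -266.4] size [164.7  45.7] long axis deg 15.9 z [44.7 49.7 54.7]
caseR 1014 c [ 521.  -366.5] size [165.9  46.5] long axis deg 17.8 z [44.1 49.7 55.1]
rack 517 c [492.5 289. ] size [236.2  81.8] long axis deg 49.2 z [29.1 36.6 43.3]
rackall 1755 c [492.6 292. ] size [267.5 100.4] long axis deg 49.9 z [ 2.9 10.1 41.4]
jar 257 c [490.5 284.7] size [47.2 43.9] long axis deg 88.7 z [70.5 80.4 85.6]
timer 618 c [441.5 -12.4] size [62.3 74.9] long axis deg 103.4 z [15.9 21.  27. ]
beaker 386 c [ 714.6 -295.2] size [70.3 73.4] long axis deg 155.7 z [43.1 74.3 92.5]
salt 618 c [ 257.9 -360.3] size [63.5 68.4] long axis deg 174.0 z [ 76.  108.4 114.5]
reagent 566 c [245.  385.2] size [62.5 60.3] long axis deg 8.0 z [ 66.8  99.4 141.1]
tip 1336 c [756.7  -9.4] size [125.3  87. ] long axis deg 11.7 z [53.8 63.2 68.5]
```

```bash
python3 - <<'E'
import cv2
im=cv2.imread("pics/top0.png")
a=cv2.resize(im[195:295,130:230],None,fx=4,fy=4,interpolation=2);b=cv2.resize(im[188:288,352:452],None,fx=4,fy=4,interpolation=2)
cv2.imwrite("pics/crop0.png",cv2.hconcat([a,b]))
E
```

```text
(no output)
```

View pics/crop0.png

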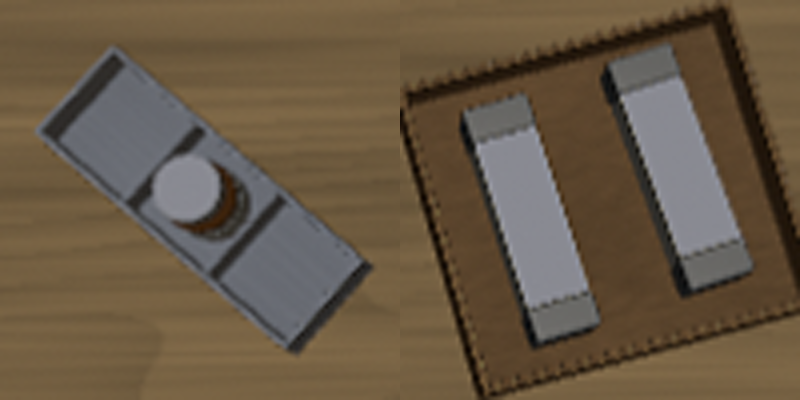

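Call:
servo_tool(
  motion=[
    [[0.33,-0.79,0.05,0,0,-0.41,0.3],[0.33,-0.79,0.05,0,0,-0.41,0.3],[0.33,-0.79,0.05,0,0,-0.41,0.3],[0.33,-0.79,0.05,0,0,-0.41,0.3],[0.33,-0.79,0.05,0,0,-0.41,0.3],[0.33,-0.79,0.05,0,0,-0.41,0.3],[0.33,-0.79,0.05,0,0,-0.41,0.3],[0.33,-0.79,0.05,0,0,-0.41,0.3],[0.33,-0.79,0.05,0,0,-0.41,0.3],[0.33,-0.79,0.05,0,0,-0.41,0.3]],
  ],
)

```text
clock: 1.1
eef_pos: [322.5, 129.9, 230.6]
eef_rot: [3.141, 0.0, 1.558]
wrist_force: [-0.2, -0.0, 0.4]
finger_gap: 65.8
finger_force: 0.0
```

```bash
cat >> h.py <<'E'
def st(log=True):
    s=manip.read_state()
    print("t",s["clock"],"q",np.round(s["joints"],3),"p",np.round(s["eef_pos"],1),"rpy",np.round(s["eef_rot"],3),"F",np.round(s["wrist_force"],2),"M",np.round(s["moment"],3),"gap",round(s["finger_gap"],1),round(s["finger_force"],1))
    if log: open("log.txt","a").write(" ".join(map(str,[*s["joints"],*s["eef_pos"],*s["eef_rot"]]))+"\n")
    return s
E
echo "1.21542347 0.300405818 1.52148893 -7.36e-07 1.32070212 -0.0665850116 156.55176466 527.01542018 204.96111976 -3.14059061 -6.6e-05 2.85280496" > log.txt
python3 -c "from h import *; st()"
```

```text
t 1.1 q [ 0.278 -0.196  1.983 -0.     1.354  0.291] p [322.5 129.9 230.6] rpy [3.141 0.    1.558] F [-0.16 -0.03  0.39] M [-0.028  0.062  0.028] gap 65.8 0.0
```

Call:
servo_tool(
  motion=[
    [[0.33,-0.8,-0.1,0,0,-0.41,0.3],[0.33,-0.8,-0.1,0,0,-0.41,0.3],[0.33,-0.8,-0.1,0,0,-0.41,0.3],[0.33,-0.8,-0.1,0,0,-0.41,0.3],[0.33,-0.8,-0.1,0,0,-0.41,0.3],[0.33,-0.8,-0.1,0,0,-0.41,0.3],[0.33,-0.8,-0.1,0,0,-0.41,0.3],[0.33,-0.8,-0.1,0,0,-0.41,0.3],[0.33,-0.8,-0.1,0,0,-0.41,0.3],[0.33,-0.8,-0.1,0,0,-0.41,0.3]],
  ],
)

```text
clock: 2.1
eef_pos: [487.3, -269.8, 178.5]
eef_rot: [-3.14, 0.002, 0.273]
wrist_force: [-0.2, 0.5, -0.5]
finger_gap: 65.9
finger_force: 0.0
```

```bash
python3 -c "
from h import *; st()
c=manip.camera('side'); P=cloud(c); im=c['frame'].astype(int)
sat=im.max(-1)-im.min(-1)<30
for n,(u0,u1,v0,v1) in dict(L=(290,362,258,302),R=(310,382,285,327)).items():
    m=np.zeros(sat.shape,bool); m[v0:v1,u0:u1]=1; m&=sat&(P[...,2]>40)&(P[...,2]<62)
    q=P[m]; print(n,m.sum(),cv2.minAreaRect(q[:,:2].astype(np.float32)),np.median(q[:,2]))
save(c,'side1.png')
"
```

```text
t 2.1 q [-0.571  0.34   1.533 -0.     1.271  0.727] p [ 487.3 -269.8  178.5] rpy [-3.14e+00  2.00e-03  2.73e-01] F [-0.23  0.48 -0.51] M [-0.013  0.148 -0.073] gap 65.9 0.0
L 1119 ((503.0599670410156, -317.7529602050781), (165.80496215820312, 153.17198181152344), 16.005720138549805) 49.35276924141431
R 958 ((513.2955322265625, -339.09393310546875), (166.06814575195312, 112.2245864868164), 16.533077239990234) 49.113270954945165
```

View pics/side1.png

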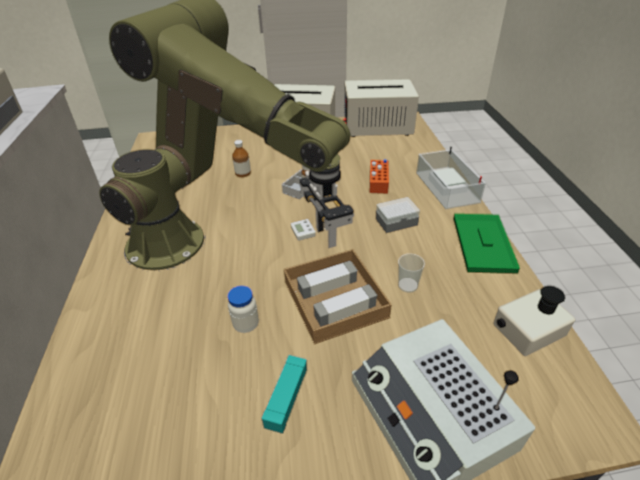

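The side view shows the gripper hanging over the near case, clear of the carton, and both cameras agree on the case positions to within about 1.5 mm. Next I descend and grip.

Call:
servo_tool(
  motion=[
    [[0,0,-0.1,0,0,0,0.3],[0,0,-0.2,0,0,0,0.3],[0,0,-0.28,0,0,0,0.3],[0,0,-0.32,0,0,0,0.3],[0,0,-0.335,0,0,0,0.3],[0,0,-0.335,0,0,0,0.3],[0,0,-0.335,0,0,0,0.8],[0,0,-0.335,0,0,0,0.8],[0,0,-0.335,0,0,0,0.8],[0,0,-0.335,0,0,0,0.8]],
  ],
  newtons=45,
)

```text
clock: 3.15
eef_pos: [487.1, -267.9, 14.1]
eef_rot: [3.141, -0.001, 0.277]
wrist_force: [-1.1, 1.6, 7.5]
finger_gap: 46.0
finger_force: 45.0
```

```bash
python3 -c "from h import *; st()"
```

```text
t 3.15 q [-0.569  0.544  1.666  0.     0.931  0.725] p [ 487.1 -267.9   14.1] rpy [ 3.141e+00 -1.000e-03  2.770e-01] F [-1.07  1.62  7.47] M [0.507 0.346 0.11 ] gap 46.0 45.0
```

Call:
servo_tool(
  motion=[
    [[0,0,0.02,0,0,0,0.8],[0,0,0.06,0,0,0,0.8],[0,0,0.12,0,0,0,0.8],[0,0,0.18,0,0,0,0.8],[0,0,0.22,0,0,0,0.8],[0,0,0.24,0,0,0,0.8],[0,0,0.24,0,0,0,0.8],[0,0,0.24,0,0,0,0.8],[0,0,0.24,0,0,0,0.8],[0,0,0.24,0,0,0,0.8]],
  ],
)

```text
clock: 4.15
eef_pos: [486.3, -267.6, 132.0]
eef_rot: [-3.14, 0.001, 0.277]
wrist_force: [0.2, 0.0, -2.9]
finger_gap: 45.9
finger_force: 45.0
```

```bash
python3 -c "
from h import *; st(); M=[];F=[]
for i in range(4):
    c=manip.camera('side'); s=manip.read_state(); M.append(s['moment']);F.append(s['wrist_force'])
M=np.array(M);F=np.array(F);print(M.round(3),F.round(2)); m=M.mean(0);print('about closing axis dir 106deg', m[0]*np.cos(np.radians(106))+m[1]*np.sin(np.radians(106)), 'along case',m[0]*np.cos(np.radians(16))+m[1]*np.sin(np.radians(16)))
# residual lateral-offset check of simple FK
L=np.loadtxt('log.txt')
for l in L: r=np.hypot(l[6],l[7]); print('dev',r*np.sin(np.arctan2(l[7],l[6])-l[0]))
"
```

```text
t 4.15 q [-0.569  0.382  1.589  0.     1.172  0.725] p [ 486.3 -267.6  132. ] rpy [-3.14e+00  1.00e-03  2.77e-01] F [ 0.16  0.03 -2.87] M [-0.031  0.038  0.039] gap 45.9 45.0
[[ 0.03   0.039 -0.009]
 [ 0.016  0.042 -0.015]
 [-0.045  0.061  0.009]
 [-0.028  0.02   0.034]] [[-0.6   0.78 -4.02]
 [-0.05  0.16 -3.81]
 [-0.48  0.3  -3.97]
 [ 0.54  0.04 -1.97]]
about closing axis dir 106deg 0.04079597567230362 along case 0.004601704514656323
dev 36.59980546685694
dev 36.50595896687562
dev 36.560585713683864
dev 36.65897868673032
dev 36.60218460994522
```

```bash
python3 -c "
from h import *; M=[]
for i in range(16):
    c=manip.camera('side'); s=manip.read_state(); M.append([*s['moment'],*s['wrist_force'],*s['effort'][3:]])
M=np.array(M);print(M.mean(0).round(3),(M.std(0)/4).round(3))
P=cloud(c);im=c['frame'].astype(int)
a=np.radians(16);d=P-[486.3,-267.6,151]
U=d[...,0]*np.cos(a)+d[...,1]*np.sin(a);V=-d[...,0]*np.sin(a)+d[...,1]*np.cos(a)
m=(abs(U)<95)&(abs(V)<26)&(abs(d[...,2])<45)
m&=abs(U)>12
for lo in range(-95,95,10):
    k=m&(U>=lo)&(U<lo+10); 
    if k.sum()>3: print(lo,k.sum(),np.percentile(P[k][:,2],[5,95]).round(1))
cv2.imwrite('pics/lift1.png',cv2.resize(c['frame'][150:350,230:430,::-1],None,fx=3,fy=3))
"
```

```text
[-1.000e-03  6.100e-02 -1.500e-02 -1.680e-01  2.500e-02 -2.905e+00
 -3.000e-03  2.400e-02 -0.000e+00] [0.006 0.007 0.006 0.142 0.143 0.107 0.    0.    0.   ]
-85 112 [128.8 170.3]
-75 92 [130.3 170.7]
-65 81 [132.5 171. ]
-55 94 [129.3 170.1]
-45 84 [130.5 170.1]
-35 91 [131.7 169.5]
-25 89 [130.8 169.7]
-15 25 [132.3 170.3]
5 4 [142.2 159.9]
15 52 [127. 169.]
25 51 [127.4 168.7]
35 50 [128.9 168.5]
45 48 [128.4 168.7]
55 52 [128.6 169.4]
65 48 [127.5 169.7]
75 56 [129.3 169.5]
```

View pics/lift1.png

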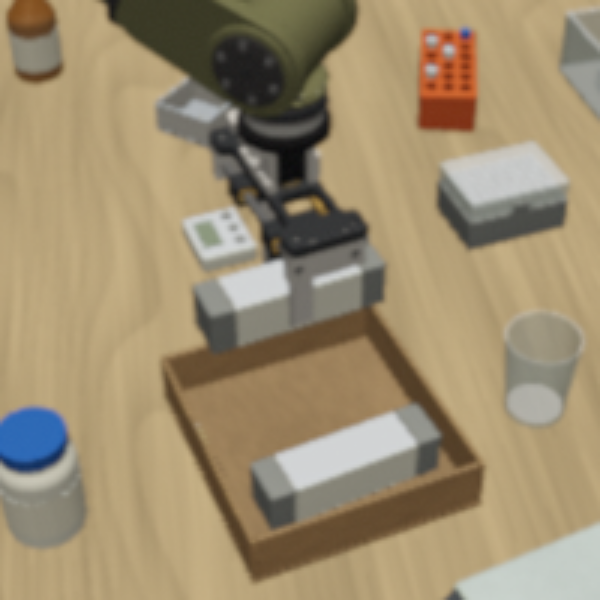

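The lifted case is level, with about 2.9 N of weight. The moment of roughly +0.06 N m about the closing axis says the heavy end points outward, at azimuth 16°. To get a good wrist posture for standing it up I need a half-turned grip, so I set it back down, tare and regrip.

Call:
servo_tool(
  motion=[
    [[0,0,-0.06,0,0,0,0.8],[0,0,-0.14,0,0,0,0.8],[0,0,-0.2,0,0,0,0.8],[0,0,-0.225,0,0,0,0.8],[0,0,-0.235,0,0,0,0.8],[0,0,-0.238,0,0,0,0.8],[0,0,-0.238,0,0,0,0.8],[0,0,-0.238,0,0,0,0.3],[0,0,-0.238,0,0,0,0.3],[0,0,-0.238,0,0,0,0.3]],
  ],
)

```text
clock: 6.15
eef_pos: [487.0, -268.0, 14.7]
eef_rot: [3.141, -0.001, 0.277]
wrist_force: [-0.6, -1.5, -0.3]
finger_gap: 64.9
finger_force: 0.0
```

Call:
servo_tool(
  motion=[
    [[0,0,0.05,0,0,0,0.3],[0,0,0.15,0,0,0,0.3],[0,0,0.238,0,0,0,0.3],[0,0,0.238,0,0,0,0.3],[0,0,0.238,0,0,0,0.3],[0,0,0.238,0,0,0,0.3]],
  ],
)

```text
clock: 6.75
eef_pos: [486.1, -267.5, 131.8]
eef_rot: [-3.14, 0.001, 0.277]
wrist_force: [-0.4, -0.3, 0.3]
finger_gap: 65.7
finger_force: 0.0
```

```bash
python3 -c "
from h import *; st(); M=[]
for i in range(10):
    c=manip.camera('top'); s=manip.read_state(); M.append([*s['moment'],*s['wrist_force'],*s['effort'][3:]])
M=np.array(M);print(M.mean(0).round(3),(M.std(0)/3).round(3))"
```

```text
t 6.75 q [-0.569  0.382  1.59  -0.     1.171  0.725] p [ 486.1 -267.5  131.8] rpy [-3.14e+00  1.00e-03  2.77e-01] F [-0.42 -0.28  0.27] M [-0.028  0.157  0.049] gap 65.7 0.0
[-0.026  0.135 -0.005  0.395 -0.243  0.027  0.061 -0.039 -0.   ] [0.01  0.008 0.01  0.202 0.172 0.168 0.    0.    0.   ]
```

Taring changes the answer: unloaded, the moment already reads +0.135. Net is about −0.08 N m, and the joint-torque differences agree at −0.094. So the heavy end of this case points to azimuth 196°, toward the base. Next I tilt 30° above the case for a regrip and fit the arm kinematics on the way.

Call:
servo_tool(
  motion=[
    [[-0.016,-0.005,0,-0.046,0.16,0,0.3],[-0.016,-0.005,0,-0.046,0.16,0,0.3],[-0.016,-0.005,0,-0.046,0.16,0,0.3],[-0.016,-0.005,0,-0.046,0.16,0,0.3],[-0.016,-0.005,0,-0.046,0.16,0,0.3]],
  ],
)

```text
clock: 7.75
eef_pos: [479.2, -269.4, 131.3]
eef_rot: [-3.142, 0.526, 0.279]
wrist_force: [0.3, 0.6, 0.1]
finger_gap: 65.6
finger_force: 0.0
```

```bash
cat > fk.py <<'E'
import numpy as np
from scipy.spatial.transform import Rotation as R
from scipy.optimize import least_squares
Rx=lambda a:R.from_rotvec([a,0,0]);Ry=lambda a:R.from_rotvec([0,a,0]);Rz=lambda a:R.from_rotvec([0,0,a])
def fk(q,p):
    a1,d1,L2,a3,d4,d6,s,s2=p
    A=Rz(q[0]); B=A*Ry(q[1]); C=B*Ry(q[2]); D=C*Rz(q[3]); E=D*Ry(q[4]); F=E*Rz(q[5])*Rz(np.pi/2)*R.identity()
    pos=A.apply([a1,s,d1])+B.apply([0,0,L2])+C.apply([a3,0,d4])+D.apply([0,s2,0])+E.apply([0,0,d6])
    return pos,F
def fit():
    L=np.loadtxt("log.txt")
    f=lambda p:np.concatenate([fk(l,p)[0]-l[6:9] for l in L]+[1e-3*(p-p0)])
    p0=np.array([0,300,400,0,400,250,36,0.]); r=least_squares(f,p0)
    return r.x,f(r.x)[:-8],L
E
python3 -c "
from h import *; from fk import *
st(); p,res,L=fit(); print(p.round(1),np.abs(res).max())
for l in L: print((fk(l,p)[1].inv()*R.from_euler('xyz',l[9:12])).as_rotvec().round(3))
"
```

```text
t 7.75 q [-0.42   0.627  1.313 -0.329  1.618  0.926] p [ 479.2 -269.4  131.3] rpy [-3.142  0.526  0.279] F [0.34 0.6  0.14] M [ 0.039 -0.097  0.084] gap 65.6 0.0
[  0.  221.2 424.2  40.9 447.5 270.6  36.6   0. ] 0.00010921441628397588
[ 0. -0. -0.]
[-0.  0.  0.]
[ 0. -0. -0.]
[-0.  0. -0.]
[0. 0. 0.]
[-0.  0.  0.]
[ 0.  0. -0.]
```

```bash
cat >> fk.py <<'E'
lo=np.array([-3.03,-.79,.23,-1.04,0,-2.55])+.03; hi=np.array([3.03,2.21,2.52,4.18,3.07,2.55])-.03
def ik(pos,Rt,p,seeds=40,q0=None):
    rng=np.random.default_rng(0); best=[]
    def f(q):
        a,F=fk(q,p); return np.r_[(a-pos)/100,(F.inv()*Rt).as_rotvec()]
    for i in range(seeds):
        s=q0 if (i==0 and q0 is not None) else rng.uniform(lo,hi)
        r=least_squares(f,np.clip(s,lo+1e-3,hi-1e-3),bounds=(lo,hi),max_nfev=80)
        if r.cost<1e-8 and not any(np.abs(r.x-b).max()<.05 for b in best): best.append(r.x)
        if q0 is not None: return r.x,r.cost
    return best
def place(bay,az,beta,up,h):   # grasp point h above bench
    az,b=np.radians(az),np.radians(beta); d=np.array([np.cos(az),np.sin(az),0]);k=np.array([0,0,1.])
    z=d*np.sin(b)-k*np.cos(b); x=(d*np.cos(b)+k*np.sin(b))*up
    return np.array([*bay,h])+19*z, R.from_matrix(np.c_[x,np.cross(z,x),z])
E
python3 - <<'E'
from fk import *
p,_,_=fit(); u=np.array([np.cos(np.radians(49.2)),np.sin(np.radians(49.2))]); c=np.array([492.5,289])
for n,s in(("far",1),("near",-1)):
    for az in(49.2,139.2,-130.8,-40.8):
        for up in(1,-1):
            for beta in(60,90):
                P,Rt=place(c+76*s*u,az,beta,up,92)
                for q in ik(P,Rt,p,12): print(n,az,up,beta,q.round(2))
E
```

```text
far 49.2 1 60 [ 0.34  0.48  2.    2.17  0.54 -0.95]
far 49.2 1 90 [ 0.3   0.77  2.03  2.56  1.28 -1.38]
far 49.2 -1 60 [0.34 0.48 2.   2.17 0.54 2.19]
far 49.2 -1 90 [0.3  0.77 2.03 2.56 1.28 1.76]
far 139.2 1 60 [ 0.23  0.99  1.05  0.8   1.8  -0.73]
far 139.2 1 90 [ 0.2   1.22  0.92  1.17  2.12 -0.68]
far 139.2 -1 60 [0.23 0.99 1.05 0.8  1.8  2.41]
far 139.2 -1 90 [0.2  1.22 0.92 1.17 2.12 2.46]
far -130.8 1 60 [ 0.6   1.36  0.34 -0.36  2.45 -1.98]
far -130.8 -1 60 [ 0.6   1.36  0.34 -0.36  2.45  1.16]
near 49.2 1 60 [ 0.1   0.29  2.34  2.04  0.73 -1.04]
near 49.2 1 90 [ 0.02  0.72  2.33  2.3   1.51 -1.5 ]
near 49.2 -1 60 [0.1  0.29 2.34 2.04 0.73 2.1 ]
near 49.2 -1 90 [0.02 0.72 2.33 2.3  1.51 1.64]
near 139.2 1 60 [ 0.09  0.75  1.49  0.68  1.73 -0.97]
near 139.2 1 90 [ 0.05  1.01  1.38  0.92  2.09 -1.  ]
near 139.2 -1 60 [0.09 0.75 1.49 0.68 1.73 2.17]
near 139.2 -1 90 [0.05 1.01 1.38 0.92 2.09 2.14]
near -130.8 1 60 [ 0.54  0.92  1.17 -0.31  2.05 -1.88]
near -130.8 1 90 [ 0.56  1.19  0.99 -0.5   2.48 -1.98]
near -130.8 -1 60 [ 0.54  0.92  1.17 -0.31  2.05  1.26]
near -130.8 -1 90 [ 0.56  1.19  0.99 -0.5   2.48  1.16]
```

Call:
servo_tool(
  motion=[
    [[0,0,-0.09,0,0,0,0.3],[0,0,-0.17,0,0,0,0.3],[0,0,-0.215,0,0,0,0.3],[0,0,-0.234,0,0,0,0.3],[0,0,-0.234,0,0,0,0.3],[0,0,-0.234,0,0,0,0.8],[0,0,-0.234,0,0,0,0.8],[0,0,-0.234,0,0,0,0.8],[0,0,-0.234,0,0,0,0.8]],
  ],
  newtons=50,
)

```text
clock: 8.65
eef_pos: [479.2, -270.6, 17.1]
eef_rot: [3.138, 0.522, 0.276]
wrist_force: [0.3, -0.1, 5.8]
finger_gap: 45.5
finger_force: 50.0
```

Call:
servo_tool(
  motion=[
    [[0,0,0.02,0,0,0,0.8],[0,0,0.07,0,0,0,0.8],[0,0,0.14,0,0,0,0.8],[0,0,0.22,0,0,0,0.8],[0,0,0.3,0,0,0,0.8],[0,0,0.36,0,0,0,0.8],[0,0,0.36,0,0,0,0.8],[0,0,0.36,0,0,0,0.8]],
  ],
)

```text
clock: 9.45
eef_pos: [478.5, -270.1, 195.4]
eef_rot: [3.14, 0.523, 0.276]
wrist_force: [-0.2, -0.0, -3.9]
finger_gap: 45.4
finger_force: 50.0
```

```bash
python3 -c "
from h import *; from fk import *
s=st()
c=manip.camera('side'); P=cloud(c)
g=s['eef_pos']; Rt=R.from_euler('xyz',s['eef_rot'])
# case frame: rotate -30deg: level axis along tool dir
d=(P-g).reshape(-1,3)@Rt.as_matrix(); d[:,2]+=19
t=np.radians(30); a=d[:,0]*np.cos(t)+d[:,2]*np.sin(t); b=-d[:,0]*np.sin(t)+d[:,2]*np.cos(t)
a2=d[:,0]*np.cos(t)-d[:,2]*np.sin(t); b2=d[:,0]*np.sin(t)+d[:,2]*np.cos(t)
for A,B in((a,b),(a2,b2)):
    m=(abs(d[:,1])<27)&(abs(B)<32)&(abs(A)<110)&(abs(A)>12); print(m.sum(),np.percentile(A[m],[1,99]).round(1),[np.percentile(B[m&(abs(A-k)<10)],[3,50,97]).round(1) for k in(-70,-40,40,70)])
q0=s['joints'];p,_,_=fit(); u=np.array([np.cos(np.radians(49.2)),np.sin(np.radians(49.2))]); C=np.array([492.5,289])
Rg=R.from_euler('xyz',[-np.pi,.526,.279])
for h in (170,): 
    Pt,Rt2=place(C+76*u,139.2,60,1,h); print(Pt.round(1),(Rt2*Rt.inv()).as_rotvec()/np.pi, ik(Pt,Rt2,p,1,q0))
    for w in(.25,.5,.75,1): 
        print(w,ik(g*(1-w)+Pt*w,R.from_rotvec(w*(Rt2*Rt.inv()).as_rotvec())*Rt,p,1,q0))
"
```

```text
t 9.45 q [-0.422  0.564  1.256 -0.332  1.728  0.888] p [ 478.5 -270.1  195.4] rpy [3.14  0.523 0.276] F [-0.22 -0.01 -3.93] M [ 0.117 -0.408 -0.02 ] gap 45.4 50.0Traceback (most recent call last):
  File "<string>", line 11, in <module>
    m=(abs(d[:,1])<27)&(abs(B)<32)&(abs(A)<110)&(abs(A)>12); print(m.sum(),np.percentile(A[m],[1,99]).round(1),[np.percentile(B[m&(abs(A-k)<10)],[3,50,97]).round(1) for k in(-70,-40,40,70)])
                                                                                                                ~~~~~~~~~~~~~^^^^^^^^^^^^^^^^^^^^^^^^^^^^^^
    return _quantile_unchecked(
        a, q, axis, out, overwrite_input, method, keepdims, weights)
    return _ureduce(a,
                    func=_quantile_ureduce_func,
    ...<5 lines>...
                    overwrite_input=overwrite_input,
                    method=method)
    r = func(a, **kwargs)
    result = _quantile(arr,
                       quantiles=q,
    ...<2 lines>...
                       out=out,
                       weights=wgt)
    slices_having_nans = np.isnan(arr[-1, ...])
                                  ~~~^^^^^^^^^
IndexError: index -1 is out of bounds for axis 0 with size 0
```

```bash
cat > chk.py <<'E'
from h import *; from fk import *
def held(c,g):   # cloud of a case held level near grasp point g, along az 16
    P=cloud(c); a=np.radians(16); d=P-g
    U=d[...,0]*np.cos(a)+d[...,1]*np.sin(a);V=-d[...,0]*np.sin(a)+d[...,1]*np.cos(a)
    m=(abs(U)<110)&(abs(V)<28)&(abs(d[...,2])<40)
    print("U ends",np.percentile(U[m],[1,99]).round(1))
    for k in(-65,-40,40,65):
        j=m&(abs(U-k)<10); print(k,j.sum(),d[...,2][j].size and np.percentile(d[...,2][j],[5,50,95]).round(1))
E
python3 -c "
from chk import *
s=manip.read_state(); c=manip.camera('side'); g=s['eef_pos']; Rt=R.from_euler('xyz',s['eef_rot']); gp=g-19*Rt.apply([0,0,1])
held(c,gp)
p,_,_=fit(); u=np.array([np.cos(np.radians(49.2)),np.sin(np.radians(49.2))]); C=np.array([492.5,289])
Pt,Rt2=place(C+76*u,139.2,60,1,190); rv=(Rt2*Rt.inv()).as_rotvec(); q=s['joints']; print(Pt.round(1),rv/np.pi)
for w in(.2,.4,.6,.8,1):
    q,e=ik(g*(1-w)+Pt*w,R.from_rotvec(w*rv)*Rt,p,1,q); print(w,q.round(2),e<1e-6,(R.from_rotvec(w*rv)*Rt).as_matrix()[:,2].round(2))
"
```

```text
U ends [-81.7  79.4]
-65 191 [-22.4  12.   18.2]
-40 188 [-23.2  13.4  17.4]
40 116 [-24.1  -0.7  16.8]
65 108 [-24.9  -1.8  15.9]
[529.7 357.3 180.5] [ 0.57349316 -0.12668923  0.51655694]
0.2 [-0.32  0.47  1.37 -0.08  1.7   0.58] True [-0.39  0.05 -0.92]
0.4 [-0.21  0.46  1.41  0.17  1.7   0.27] True [-0.37  0.25 -0.89]
0.6 [-0.08  0.52  1.39  0.42  1.73 -0.04] True [-0.41  0.43 -0.8 ]
0.8 [ 0.07  0.66  1.27  0.64  1.79 -0.35] True [-0.52  0.55 -0.66]
1 [ 0.23  0.87  1.02  0.83  1.9  -0.62] True [-0.66  0.57 -0.5 ]
```

Call:
servo_tool(
  motion=[
    [[0.055,0.625,0,0.287,-0.063,0.258,0.8],[0.055,0.625,0,0.287,-0.063,0.258,0.8],[0.055,0.625,0,0.287,-0.063,0.258,0.8],[0.055,0.625,0,0.287,-0.063,0.258,0.8],[0.055,0.625,0,0.287,-0.063,0.258,0.8],[0.055,0.625,0,0.287,-0.063,0.258,0.8],[0.055,0.625,0,0.287,-0.063,0.258,0.8],[0.055,0.625,0,0.287,-0.063,0.258,0.8],[0.055,0.625,0,0.287,-0.063,0.258,0.8],[0.055,0.625,0,0.287,-0.063,0.258,0.8]],
  ],
)

```text
clock: 10.55
eef_pos: [505.9, 41.7, 194.7]
eef_rot: [-2.64, -0.228, 1.224]
wrist_force: [0.1, -0.3, -3.6]
finger_gap: 45.8
finger_force: 50.0
```

Call:
servo_tool(
  motion=[
    [[0.055,0.625,-0.03,0.287,-0.063,0.258,0.8],[0.055,0.625,-0.03,0.287,-0.063,0.258,0.8],[0.055,0.625,-0.03,0.287,-0.063,0.258,0.8],[0.055,0.625,-0.03,0.287,-0.063,0.258,0.8],[0.055,0.625,-0.03,0.287,-0.063,0.258,0.8],[0.055,0.625,-0.03,0.287,-0.063,0.258,0.8],[0.055,0.625,-0.03,0.287,-0.063,0.258,0.8],[0.055,0.625,-0.03,0.287,-0.063,0.258,0.8],[0.055,0.625,-0.03,0.287,-0.063,0.258,0.8],[0.055,0.625,-0.03,0.287,-0.063,0.258,0.8]],
  ],
)

```text
clock: 11.55
eef_pos: [533.7, 354.5, 180.0]
eef_rot: [-3.127, -1.048, 2.413]
wrist_force: [0.9, 0.7, -3.1]
finger_gap: 45.7
finger_force: 50.0
```

```bash
cat >> chk.py <<'E'
def upright(c,g):  # vertical case near grasp g: slices by height, in rack axes
    P=cloud(c); a=np.radians(49.2); d=P-g; im=c["frame"].astype(int)
    U=d[...,0]*np.cos(a)+d[...,1]*np.sin(a);V=-d[...,0]*np.sin(a)+d[...,1]*np.cos(a)
    m=(abs(U)<40)&(abs(V)<40)&(abs(d[...,2])<110)
    for k in range(-100,110,20):
        j=m&(abs(d[...,2]-k)<10)
        if j.sum()>8: print(k,j.sum(),"U",np.percentile(U[j],[3,97]).round(1),"V",np.percentile(V[j],[3,97]).round(1),"z",np.percentile(P[...,2][j],[2,98]).round(1))
E
python3 -c "
from chk import *
s=st(); g=s['eef_pos']; Rt=R.from_euler('xyz',s['eef_rot']); gp=g-19*Rt.apply([0,0,1]); print(gp.round(1),Rt.as_matrix().round(3))
c=manip.camera('side'); upright(c,gp)
cv2.imwrite('pics/up1.png',cv2.resize(c['frame'][60:260,200:400,::-1],None,fx=3,fy=3)); t=manip.camera('top'); upright(t,gp)
"
```

```text
t 11.55 q [ 0.226  0.875  1.011  0.834  1.909 -0.614] p [533.7 354.5 180. ] rpy [-3.127 -1.048  2.413] F [ 0.88  0.74 -3.14] M [-0.572 -0.646  0.01 ] gap 45.7 50.0
[546.2 343.7 189.5] [[-0.372  0.656 -0.656]
 [ 0.332  0.755  0.566]
 [ 0.867 -0.007 -0.499]]
-80 38 U [-25.9  18.4] V [-18.6  26.3] z [109.3 119.4]
-60 77 U [-30.1  13.8] V [-19.8  22.8] z [119.9 139.4]
-40 72 U [-30.1   9. ] V [-19.   22.9] z [141.3 159.1]
-20 58 U [-28.3  -0.8] V [-19.1  25.3] z [159.9 178.2]
0 59 U [-39.5 -19.2] V [-29.8  24.9] z [180.5 199.1]
20 64 U [-39.4 -18.7] V [-28.9  24.7] z [200.6 218.6]
40 72 U [-27.2  12.6] V [-18.5  22.6] z [220.2 238.9]
60 39 U [-28.5 -10.6] V [-18.   22.7] z [240.9 253.9]
-80 21 U [-25. -22.] V [-10.2  29.2] z [110.5 118.7]
-60 61 U [-26.2  -9.1] V [-14.5  28.4] z [121.8 139.3]
-40 39 U [-26.    9.3] V [-15.6  29.3] z [141.2 158.5]
-20 13 U [-25.8  14.3] V [-16.2  28.4] z [160.5 177. ]
0 95 U [-37.1  23.8] V [-25.4  27.5] z [181.3 199.2]
20 214 U [-37.1  32.5] V [-36.4  25.3] z [200.7 218.9]
40 105 U [-35.3  32. ] V [-39.3  25.7] z [219.7 239. ]
60 72 U [-25.8 -13.8] V [-16.6  28.6] z [240.4 259. ]
80 424 U [-24.   19.4] V [-15.5  27.9] z [261.7 278. ]
```

View pics/up1.png

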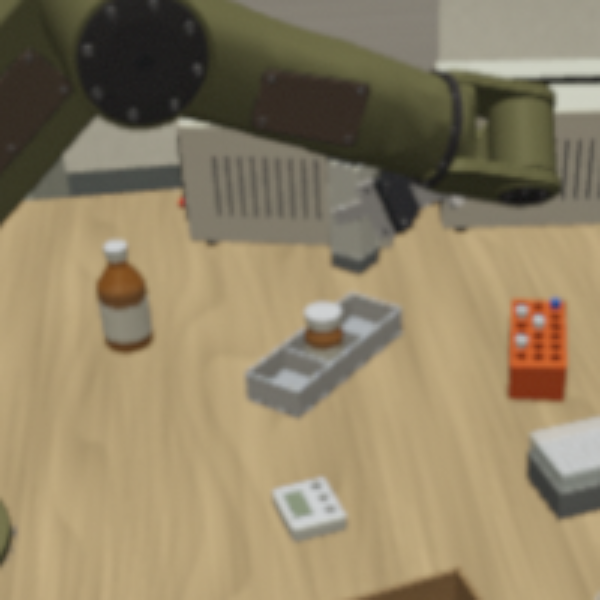

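The crop shows the case hanging vertical over the far bay, at about (355,215) in the crop, with the jar clear at (323,325). Its centre measures (541,346) against a bay centre of (542,346.5).

Call:
servo_tool(
  motion=[
    [[0,0,-0.05,0,0,0,0.8],[0,0,-0.11,0,0,0,0.8],[0,0,-0.16,0,0,0,0.8],[0,0,-0.185,0,0,0,0.8],[0,0,-0.195,0,0,0,0.8],[0,0,-0.2,0,0,0,0.8],[0,0,-0.203,0,0,0,0.8],[0,0,-0.205,0,0,0,0.8]],
  ],
)

```text
clock: 12.45
eef_pos: [534.0, 354.8, 79.4]
eef_rot: [-3.14, -1.049, 2.427]
wrist_force: [0.8, -0.4, -3.7]
finger_gap: 45.4
finger_force: 50.0
```

Call:
servo_tool(
  motion=[
    [[0,0,-0.001,0,0,0,0.8],[0,0,-0.002,0,0,0,0.8],[0,0,-0.003,0,0,0,0.8]],
  ],
)

```text
clock: 12.75
eef_pos: [533.7, 354.7, 77.1]
eef_rot: [-3.138, -1.05, 2.425]
wrist_force: [-0.5, 0.6, -3.1]
finger_gap: 45.6
finger_force: 50.0
```

```bash
python3 -c "
from chk import *
s=st(); g=s['eef_pos']; Rt=R.from_euler('xyz',s['eef_rot']); gp=g-19*Rt.apply([0,0,1]); print(gp.round(1))
c=manip.camera('side'); upright(c,gp); manip.read_state(); st()
"
```

```text
t 12.75 q [ 0.226  1.001  1.036  0.803  1.807 -0.735] p [533.7 354.7  77.1] rpy [-3.138 -1.05   2.425] F [-0.52  0.61 -3.06] M [-0.529 -0.636  0.024] gap 45.6 50.0
[546.2 344.   86.6]
-80 51 U [-37.1  37.9] V [-39.4 -21.6] z [-2.8 16.2]
-60 94 U [-39.   28.3] V [-39.3  10.3] z [17.6 36. ]
-40 64 U [-29.3   7.7] V [-38.5  15. ] z [37.3 56.1]
-20 51 U [-28.3  -3.6] V [-19.3  28.5] z [57.3 76.2]
0 47 U [-38.6 -18.2] V [-24.3  26.8] z [77.4 96. ]
20 61 U [-38.5 -12. ] V [-30.7  25.2] z [ 97.5 116.4]
40 72 U [-28.6  12.4] V [-18.5  24. ] z [118.4 136.2]
60 66 U [-27.6  12.1] V [-19.9  25.6] z [137.4 154.5]
80 54 U [-30.2 -15.2] V [-20.5  24.4] z [156.8 170. ]
t 12.8 q [ 0.226  1.002  1.036  0.803  1.807 -0.735] p [533.7 354.7  77. ] rpy [-3.138 -1.05   2.425] F [ 0.5  -0.17 -2.53] M [-0.57  -0.672  0.029] gap 45.7 50.0
```

Call:
servo_tool(
  motion=[
    [[0,0,-0.002,0,0,0,0.8],[0,0,-0.004,0,0,0,0.8],[0,0,-0.004,0,0,0,0.8]],
  ],
)

```text
clock: 13.1
eef_pos: [533.7, 354.7, 75.5]
eef_rot: [-3.139, -1.05, 2.426]
wrist_force: [0.0, -0.8, 2.9]
finger_gap: 45.6
finger_force: 50.0
```

Call:
servo_tool(
  motion=[
    [[0,0,-0.002,0,0,0,0.8],[0,0,-0.004,0,0,0,0.8],[0,0,-0.004,0,0,0,0.8]],
  ],
)

```text
clock: 13.4
eef_pos: [533.8, 354.7, 75.5]
eef_rot: [-3.141, -1.051, 2.43]
wrist_force: [-4.1, -4.6, 16.6]
finger_gap: 45.7
finger_force: 50.0
```

Call:
servo_tool(
  motion=[
    [[0,0,0.004,0,0,0,0.8],[0,0,0.004,0,0,0,0.7],[0,0,0.004,0,0,0,0.38],[0,0,0.004,0,0,0,0.38],[0,0,0.004,0,0,0,0.38],[0,0,0.004,0,0,0,0.38]],
  ],
)

```text
clock: 14.0
eef_pos: [533.6, 354.7, 74.7]
eef_rot: [-3.137, -1.05, 2.425]
wrist_force: [0.4, 0.2, -0.1]
finger_gap: 58.3
finger_force: 0.0
```

Call:
servo_tool(
  motion=[
    [[0.013,-0.011,0.01,0,0,0,0.38],[0.04,-0.034,0.03,0,0,0,0.38],[0.08,-0.069,0.061,0,0,0,0.38],[0.13,-0.113,0.1,0,0,0,0.38],[0.17,-0.147,0.13,0,0,0,0.38],[0.17,-0.147,0.2,0,0,0,0.38],[0.17,-0.147,0.25,0,0,0,0.38],[0.17,-0.147,0.25,0,0,0,0.38]],
  ],
)

```text
clock: 14.8
eef_pos: [619.7, 280.7, 204.1]
eef_rot: [3.135, -1.045, 2.434]
wrist_force: [0.3, 0.4, -0.0]
finger_gap: 57.8
finger_force: 0.0
```

```bash
python3 -c "
from chk import *
s=st()
c=manip.camera('side'); upright(c,np.array([546.2,344,86.6]))
cv2.imwrite('pics/set1.png',cv2.resize(c['frame'][60:260,200:400,::-1],None,fx=3,fy=3))
c=manip.camera('top'); P=cloud(c); im=c['frame'].astype(int)
m=(P[...,2]>158)&(P[...,2]<180)&(abs(P[...,0]-540)<60)&(abs(P[...,1]-346)<60)
print(m.sum(),cv2.minAreaRect(P[m][:,:2].astype(np.float32)))
sat=(im.max(-1)-im.min(-1))<25
m=sat&(P[...,2]>42)&(P[...,2]<60)&(abs(P[...,0]-521)<100)&(abs(P[...,1]+366)<50); print('R',m.sum(),cv2.minAreaRect(P[m][:,:2].astype(np.float32)))
"
```

```text
t 14.8 q [ 0.113  1.043  0.649  0.842  2.118 -0.547] p [619.7 280.7 204.1] rpy [ 3.135 -1.045  2.434] F [ 0.33  0.4  -0.01] M [-0.237 -0.271 -0.013] gap 57.8 0.0
-80 52 U [-38.   37.4] V [-39.7  -4.7] z [-2.4 16. ]
-60 121 U [-38.9  37.6] V [-39.2   9.5] z [17.6 35.9]
-40 76 U [-29.4  38.2] V [-37.9  17.1] z [37.1 56.1]
-20 74 U [-27.1  14.9] V [-18.9  24.5] z [57.1 76.1]
0 72 U [-27.7  15. ] V [-17.5  25.6] z [77.2 96.3]
20 78 U [-28.1  16.3] V [-19.   24.5] z [ 97.2 115.8]
40 72 U [-27.3  16.5] V [-19.3  23.3] z [117.3 135.6]
60 80 U [-27.8  15.1] V [-20.8  24.1] z [137.  155.8]
80 108 U [-29.1  17.4] V [-19.9  25.5] z [157.  169.5]
351 ((539.981201171875, 347.7167663574219), (49.510066986083984, 47.21199035644531), 47.07615661621094)
R 1038 ((532.4005737304688, -381.8125), (179.627685546875, 88.2793197631836), 15.62669849395752)
```

View pics/set1.png

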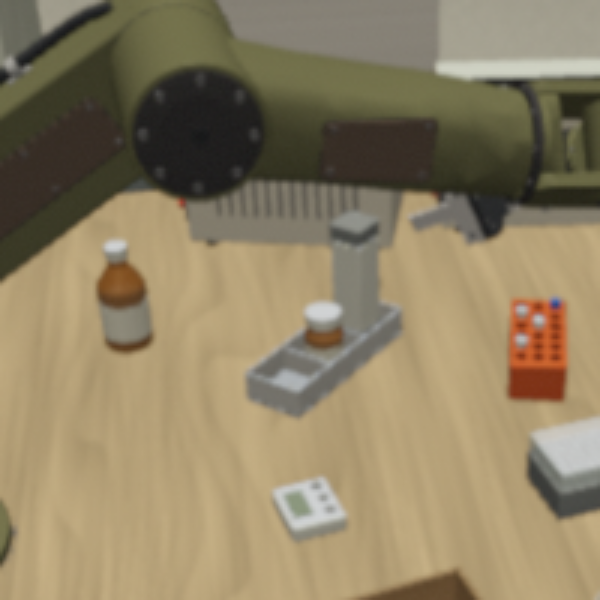

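The picture confirms case 1 standing upright in the far bay, around (355,270) in the crop, with the jar undisturbed. Next is case 2.

```bash
python3 -c "
from chk import *
s=manip.read_state(); g=s['eef_pos']; Rt=R.from_euler('xyz',s['eef_rot']); p,_,_=fit(); q=s['joints']
Pt=np.array([520.5,-367.2,132]); Rt2=R.from_euler('xyz',[np.pi,0,np.radians(17)]); rv=(Rt2*Rt.inv()).as_rotvec(); print(((Pt-g)/500).round(3),(rv/np.pi).round(4))
for w in(.2,.4,.6,.8,1):
    q,e=ik(g*(1-w)+Pt*w,R.from_rotvec(w*rv)*Rt,p,1,q); print(w,q.round(2),e<1e-6,(R.from_rotvec(w*rv)*Rt).as_matrix()[:,2].round(2))
"
```

```text
[-0.197 -1.296 -0.136] [-0.3913  0.082  -0.6044]
0.2 [-0.08  0.79  1.06  0.69  1.89 -0.44] True [-0.45  0.64 -0.62]
0.4 [-0.27  0.63  1.27  0.55  1.7  -0.25] True [-0.25  0.6  -0.76]
0.6 [-0.44  0.54  1.37  0.39  1.54 -0.02] True [-0.08  0.46 -0.88]
0.8 [-0.57  0.51  1.39  0.22  1.38  0.26] True [ 0.    0.25 -0.97]
1 [-0.67  0.56  1.33  0.    1.25  0.6 ] True [ 0. -0. -1.]
```

Call:
servo_tool(
  motion=[
    [[-0.0985,-0.648,0,-0.1957,0.041,-0.3022,0.3],[-0.0985,-0.648,0,-0.1957,0.041,-0.3022,0.3],[-0.0985,-0.648,0,-0.1957,0.041,-0.3022,0.3],[-0.0985,-0.648,0,-0.1957,0.041,-0.3022,0.3],[-0.0985,-0.648,0,-0.1957,0.041,-0.3022,0.3],[-0.0985,-0.648,0,-0.1957,0.041,-0.3022,0.3],[-0.0985,-0.648,0,-0.1957,0.041,-0.3022,0.3],[-0.0985,-0.648,0,-0.1957,0.041,-0.3022,0.3],[-0.0985,-0.648,0,-0.1957,0.041,-0.3022,0.3]],
  ],
)

```text
clock: 15.8
eef_pos: [568.9, -43.3, 199.8]
eef_rot: [-2.781, -0.495, 1.183]
wrist_force: [0.4, 0.6, -0.2]
finger_gap: 65.7
finger_force: 0.0
```

Call:
servo_tool(
  motion=[
    [[-0.0985,-0.648,0,-0.1957,0.041,-0.3022,0.3],[-0.0985,-0.648,0,-0.1957,0.041,-0.3022,0.3],[-0.0985,-0.648,0,-0.1957,0.041,-0.3022,0.3],[-0.0985,-0.648,0,-0.1957,0.041,-0.3022,0.3],[-0.0985,-0.648,0,-0.1957,0.041,-0.3022,0.3],[-0.0985,-0.648,-0.136,-0.1957,0.041,-0.3022,0.3],[-0.0985,-0.648,-0.136,-0.1957,0.041,-0.3022,0.3],[-0.0985,-0.648,-0.136,-0.1957,0.041,-0.3022,0.3],[-0.0985,-0.648,-0.136,-0.1957,0.041,-0.3022,0.3],[-0.0985,-0.648,-0.136,-0.1957,0.041,-0.3022,0.3]],
  ],
)

```text
clock: 16.8
eef_pos: [520.6, -365.9, 131.7]
eef_rot: [-3.139, -0.0, 0.302]
wrist_force: [-0.2, -1.3, 0.9]
finger_gap: 65.8
finger_force: 0.0
```

```bash
cat >> chk.py <<'E'
def feel(n=8):
    M=[]
    for i in range(n):
        c=manip.camera('top'); s=manip.read_state(); M.append([*s['moment'],*s['effort'][3:]])
    print("moment, effort456:",np.mean(M,0).round(3)); return c
E
python3 -c "
from chk import *
st(); feel(); s=manip.read_state()
c=manip.camera('side'); P=cloud(c); im=c['frame'].astype(int)
sat=im.max(-1)-im.min(-1)<30
a=np.radians(17); d=P-[520.5,-367.2,0]
U=d[...,0]*np.cos(a)+d[...,1]*np.sin(a);V=-d[...,0]*np.sin(a)+d[...,1]*np.cos(a)
m=sat&(P[...,2]>42)&(P[...,2]<60)&(abs(U)<90)&(abs(V)<32)
print(cv2.minAreaRect(P[m][:,:2].astype(np.float32)),np.percentile(U[m],[1,99]),np.percentile(V[m],[2,98]))
"
```

```text
t 16.8 q [-0.671  0.556  1.334  0.002  1.254  0.598] p [ 520.6 -365.9  131.7] rpy [-3.139 -0.     0.302] F [-0.19 -1.33  0.89] M [0.009 0.095 0.002] gap 65.8 0.0
moment, effort456: [-0.027  0.148  0.003  0.081 -0.011 -0.035]
((522.0272827148438, -369.7109680175781), (164.32907104492188, 49.51984405517578), 16.80348014831543) [-80.39629151  81.31259376] [-25.45934344  18.73718058]
```

Call:
servo_tool(
  motion=[
    [[0,-0.003,-0.09,0,0,0,0.3],[0,-0.003,-0.17,0,0,0,0.3],[0,-0.003,-0.215,0,0,0,0.3],[0,-0.003,-0.236,0,0,0,0.3],[0,-0.003,-0.236,0,0,0,0.3],[0,-0.003,-0.236,0,0,0,0.8],[0,-0.003,-0.236,0,0,0,0.8],[0,-0.003,-0.236,0,0,0,0.8],[0,-0.003,-0.236,0,0,0,0.8]],
  ],
)

```text
clock: 18.15
eef_pos: [520.7, -368.6, 15.4]
eef_rot: [3.14, -0.001, 0.297]
wrist_force: [-0.8, 0.5, 7.0]
finger_gap: 45.7
finger_force: 50.0
```

Call:
servo_tool(
  motion=[
    [[0,0,0.02,0,0,0,0.8],[0,0,0.07,0,0,0,0.8],[0,0,0.13,0,0,0,0.8],[0,0,0.19,0,0,0,0.8],[0,0,0.225,0,0,0,0.8],[0,0,0.236,0,0,0,0.8],[0,0,0.236,0,0,0,0.8],[0,0,0.236,0,0,0,0.8],[0,0,0.236,0,0,0,0.8]],
  ],
)

```text
clock: 19.05
eef_pos: [519.7, -368.0, 130.6]
eef_rot: [-3.14, 0.001, 0.297]
wrist_force: [0.2, -0.2, -2.5]
finger_gap: 45.9
finger_force: 49.9
```

```bash
python3 -c "
from chk import *
s=st(); feel(8); s=st(False); print(s['effort'][3:])
held(manip.camera('side'),s['eef_pos']+[0,0,19])
"
```

```text
t 19.05 q [-0.674  0.558  1.334  0.     1.252  0.6  ] p [ 519.7 -368.   130.6] rpy [-3.14e+00  1.00e-03  2.97e-01] F [ 0.18 -0.25 -2.45] M [-0.113  0.262 -0.006] gap 45.9 49.9
moment, effort456: [-0.078  0.246  0.009  0.153 -0.089 -0.001]
t 19.45 q [-0.674  0.556  1.333  0.     1.253  0.6  ] p [ 520.1 -368.3  131.8] rpy [-3.141 -0.     0.297] F [-0.04  0.08 -2.76] M [-0.117  0.186 -0.007] gap 45.2 49.9
[ 0.15387747 -0.08984061 -0.00058672]
U ends [-81.1  81.7]
-65 203 [-22.2  14.4  18.1]
-40 206 [-22.6  12.9  17.1]
40 88 [-25.2  -5.5  10.9]
65 87 [-27.3  -8.4  11.9]
```

Case 2 behaves the opposite way: +0.108 N m, with the joint torques agreeing. Its heavy end therefore points to azimuth 17°, outward. I set it back and plan the tilted regrip and the carry to the near bay.

Call:
servo_tool(
  motion=[
    [[0,0,-0.06,0,0,0,0.8],[0,0,-0.14,0,0,0,0.8],[0,0,-0.2,0,0,0,0.8],[0,0,-0.225,0,0,0,0.8],[0,0,-0.232,0,0,0,0.8],[0,0,-0.235,0,0,0,0.8],[0,0,-0.235,0,0,0,0.8],[0,0,-0.235,0,0,0,0.3],[0,0,-0.235,0,0,0,0.3],[0,0,-0.235,0,0,0,0.3]],
  ],
)

```text
clock: 20.5
eef_pos: [520.5, -368.5, 15.2]
eef_rot: [3.141, -0.001, 0.297]
wrist_force: [-0.4, 1.5, 0.2]
finger_gap: 64.8
finger_force: 0.0
```

Call:
servo_tool(
  motion=[
    [[0,0,0.05,0,0,0,0.3],[0,0,0.15,0,0,0,0.3],[0.018,0.006,0.21,0.049,-0.159,0,0.3],[0.018,0.006,0.21,0.049,-0.159,0,0.3],[0.018,0.006,0.21,0.049,-0.159,0,0.3],[0.018,0.006,0.21,0.049,-0.159,0,0.3],[0.018,0.006,0.21,0.049,-0.159,0,0.3],[0.018,0.006,0.21,0.049,-0.159,0,0.3]],
  ],
)

```text
clock: 21.3
eef_pos: [529.2, -365.6, 119.8]
eef_rot: [-3.141, -0.521, 0.296]
wrist_force: [0.5, -0.6, -0.3]
finger_gap: 66.0
finger_force: 0.0
```

```bash
python3 -c "
from chk import *
s=st(); g=s['eef_pos']; Rt=R.from_euler('xyz',s['eef_rot']); p,_,_=fit(); q=s['joints']; print(Rt.as_matrix()[:,2].round(3))
u=np.array([np.cos(np.radians(49.2)),np.sin(np.radians(49.2))]); C=np.array([492.5,289])
Pt,Rt2=place(C-78*u,139.2,60,-1,190); rv=(Rt2*Rt.inv()).as_rotvec(); print(Pt.round(1),rv/np.pi); g[2]=195
for w in(0,.2,.4,.6,.8,1):
    q,e=ik(g*(1-w)+Pt*w,R.from_rotvec(w*rv)*Rt,p,1,q); print(w,q.round(2),e<1e-6,(R.from_rotvec(w*rv)*Rt).as_matrix()[:,2].round(2))
Pt[2]-=104; print(ik(Pt,Rt2,p,1,q))
"
```

```text
t 21.3 q [-0.856  0.469  1.587  0.595  0.948  0.098] p [ 529.2 -365.6  119.8] rpy [-3.141 -0.521  0.296] F [ 0.5  -0.6  -0.25] M [-0.17   0.39   0.025] gap 66.0 0.0
[ 0.476  0.146 -0.867]
[429.1 240.7 180.5] [ 0.10634529  0.50582733 -0.25029171]
0 [-0.86  0.38  1.52  0.54  1.08  0.2 ] True [ 0.48  0.15 -0.87]
0.2 [-0.63  0.29  1.59  0.27  1.2   0.75] True [ 0.21  0.15 -0.97]
0.4 [-0.41  0.3   1.58  0.16  1.42  1.21] True [-0.08  0.21 -0.97]
0.6 [-0.21  0.38  1.53  0.23  1.65  1.6 ] True [-0.34  0.31 -0.89]
0.8 [-0.06  0.49  1.49  0.42  1.8   1.96] True [-0.54  0.43 -0.73]
1 [0.08 0.6  1.48 0.7  1.86 2.28] True [-0.66  0.57 -0.5 ]
(array([0.08361531, 0.76136324, 1.49963667, 0.67594547, 1.72032202,
       2.16165087]), np.float64(2.627351319017134e-30))
```

Call:
servo_tool(
  motion=[
    [[0,0,-0.08,0,0,0,0.3],[0,0,-0.15,0,0,0,0.3],[0,0,-0.19,0,0,0,0.3],[0,0,-0.207,0,0,0,0.3],[0,0,-0.207,0,0,0,0.3],[0,0,-0.207,0,0,0,0.8],[0,0,-0.207,0,0,0,0.8],[0,0,-0.207,0,0,0,0.8],[0,0,-0.207,0,0,0,0.8]],
  ],
  newtons=55,
)

```text
clock: 22.2
eef_pos: [529.5, -365.7, 17.2]
eef_rot: [3.141, -0.524, 0.297]
wrist_force: [-1.3, 0.8, 7.1]
finger_gap: 45.5
finger_force: 55.0
```

Call:
servo_tool(
  motion=[
    [[0,0,0.02,0,0,0,0.8],[0,0,0.07,0,0,0,0.8],[0,0,0.14,0,0,0,0.8],[0,0,0.22,0,0,0,0.8],[0,0,0.3,0,0,0,0.8],[0,0,0.36,0,0,0,0.8],[0,0,0.36,0,0,0,0.8],[0,0,0.36,0,0,0,0.8]],
  ],
)

```text
clock: 23.0
eef_pos: [528.8, -365.1, 195.6]
eef_rot: [-3.14, -0.522, 0.296]
wrist_force: [0.1, 0.2, -3.1]
finger_gap: 45.8
finger_force: 55.0
```

```bash
python3 -c "
from chk import *
s=st(); g=s['eef_pos']; Rt=R.from_euler('xyz',s['eef_rot']); held(manip.camera('side'),g-19*Rt.apply([0,0,1]))
u=np.array([np.cos(np.radians(49.2)),np.sin(np.radians(49.2))]); C=np.array([492.5,289])
v=np.array([-u[1],u[0]])
Pt,Rt2=place(C-78*u-4.5*v,139.2,60,-1,190); rv=(Rt2*Rt.inv()).as_rotvec(); print(Pt.round(1),((Pt-g)/500).round(4),(rv/np.pi).round(4))
"
```

```text
t 23.0 q [-0.856  0.382  1.521  0.545  1.078  0.194] p [ 528.8 -365.1  195.6] rpy [-3.14  -0.522  0.296] F [ 0.12  0.17 -3.09] M [-0.159  0.745 -0.008] gap 45.8 55.0
U ends [-81.1  82.7]
-65 201 [-23.5  12.5  18.3]
-40 52 [-27.1 -16.2  -4.2]
40 201 [-22.9  14.1  17.6]
65 201 [-22.5  13.6  17.7]
[432.5 237.8 180.5] [-0.1926  1.2056 -0.0301] [ 0.1062  0.5063 -0.2501]
```

Call:
servo_tool(
  motion=[
    [[-0.0963,0.603,0,0.0531,0.2532,-0.125,0.8],[-0.0963,0.603,0,0.0531,0.2532,-0.125,0.8],[-0.0963,0.603,0,0.0531,0.2532,-0.125,0.8],[-0.0963,0.603,0,0.0531,0.2532,-0.125,0.8],[-0.0963,0.603,0,0.0531,0.2532,-0.125,0.8],[-0.0963,0.603,0,0.0531,0.2532,-0.125,0.8],[-0.0963,0.603,0,0.0531,0.2532,-0.125,0.8],[-0.0963,0.603,0,0.0531,0.2532,-0.125,0.8]],
  ],
)

```text
clock: 23.85
eef_pos: [480.7, -62.5, 194.3]
eef_rot: [-2.92, 0.259, -0.148]
wrist_force: [-0.1, -0.4, -3.3]
finger_gap: 45.1
finger_force: 55.0
```

Call:
servo_tool(
  motion=[
    [[-0.0963,0.603,-0.03,0.0531,0.2532,-0.125,0.8],[-0.0963,0.603,-0.03,0.0531,0.2532,-0.125,0.8],[-0.0963,0.603,-0.03,0.0531,0.2532,-0.125,0.8],[-0.0963,0.603,-0.03,0.0531,0.2532,-0.125,0.8],[-0.0963,0.603,-0.03,0.0531,0.2532,-0.125,0.8],[-0.0963,0.603,-0.03,0.0531,0.2532,-0.125,0.8],[-0.0963,0.603,-0.03,0.0531,0.2532,-0.125,0.8],[-0.0963,0.603,-0.03,0.0531,0.2532,-0.125,0.8],[-0.0963,0.603,-0.03,0.0531,0.2532,-0.125,0.8]],
  ],
)

```text
clock: 24.75
eef_pos: [433.6, 236.3, 180.9]
eef_rot: [-3.138, 1.045, -0.71]
wrist_force: [0.2, -0.6, -3.3]
finger_gap: 45.4
finger_force: 55.0
```

```bash
python3 -c "
from chk import *
s=st(); g=s['eef_pos']; Rt=R.from_euler('xyz',s['eef_rot']); gp=g-19*Rt.apply([0,0,1]); print(gp.round(1),Rt.as_matrix().round(3))
c=manip.camera('side'); upright(c,gp)
cv2.imwrite('pics/up2.png',cv2.resize(c['frame'][60:260,200:400,::-1],None,fx=3,fy=3)); t=manip.camera('top'); upright(t,gp)
"
```

```text
t 24.75 q [0.076 0.61  1.465 0.697 1.865 2.276] p [433.6 236.3 180.9] rpy [-3.138  1.045 -0.71 ] F [ 0.16 -0.58 -3.29] M [-0.54  -0.548  0.056] gap 45.4 55.0
[446.  225.6 190.5] [[ 0.381 -0.654 -0.653]
 [-0.327 -0.756  0.566]
 [-0.865 -0.002 -0.502]]
-80 61 U [-27.   15.7] V [-19.7  22.8] z [105.7 120. ]
-60 90 U [-25.8  15.8] V [-19.6  24.5] z [120.8 139.7]
-40 72 U [-26.   -0.1] V [-18.6  23.1] z [141.1 159.9]
-20 51 U [-25.9  -9.7] V [-19.3  22.1] z [160.7 180. ]
0 47 U [-38.  -19.5] V [-23.8  22.6] z [181.5 199.9]
20 55 U [-38.7 -19.2] V [-25.1  23.3] z [200.8 219.4]
40 80 U [-26.   15.8] V [-21.1  22.5] z [221.9 239.8]
60 98 U [-27.3  15.4] V [-21.7  19.2] z [241.  259.9]
80 109 U [-25.3  17.9] V [-21.5  21.3] z [261.4 271. ]
-40 10 U [-24.9  10.8] V [-15.4  27.2] z [141.4 157.2]
0 51 U [-32.2  21.3] V [-20.8  25.9] z [184.2 200.2]
20 92 U [-25.6  32. ] V [-36.6  26.6] z [200.8 220.3]
40 68 U [-25.3  30.1] V [-39.2  26. ] z [220.9 239.6]
60 43 U [-26.2  -6.3] V [-15.9  25.8] z [240.7 260.3]
80 422 U [-25.2  19.4] V [-14.8  29. ] z [262.9 275. ]
```

View pics/up2.png

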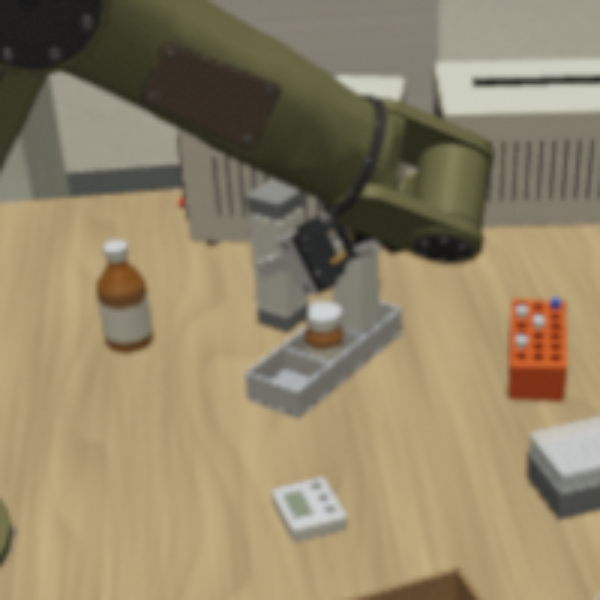

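The crop shows case 2 vertical above the near bay, at about (278,255), with case 1 and the jar behind it undisturbed. I lower it.

Call:
servo_tool(
  motion=[
    [[0,0,-0.05,0,0,0,0.8],[0,0,-0.11,0,0,0,0.8],[0,0,-0.16,0,0,0,0.8],[0,0,-0.185,0,0,0,0.8],[0,0,-0.195,0,0,0,0.8],[0,0,-0.2,0,0,0,0.8],[0,0,-0.204,0,0,0,0.8],[0,0,-0.206,0,0,0,0.8],[0,0,-0.206,0,0,0,0.8]],
  ],
)

```text
clock: 25.75
eef_pos: [433.5, 237.7, 79.6]
eef_rot: [-3.138, 1.046, -0.708]
wrist_force: [0.9, -3.6, 6.5]
finger_gap: 45.9
finger_force: 55.0
```

Call:
servo_tool(
  motion=[
    [[0,0,-0.002,0,0,0,0.8],[0,0,-0.004,0,0,0,0.8],[0,0,-0.004,0,0,0,0.8]],
  ],
)

```text
clock: 26.05
eef_pos: [433.6, 237.6, 79.6]
eef_rot: [-3.135, 1.048, -0.705]
wrist_force: [-0.3, -4.8, 23.7]
finger_gap: 45.8
finger_force: 55.0
```

Call:
servo_tool(
  motion=[
    [[0,0,0.004,0,0,0,0.8],[0,0,0.004,0,0,0,0.8]],
  ],
)

```text
clock: 26.25
eef_pos: [433.5, 237.7, 79.6]
eef_rot: [-3.137, 1.046, -0.708]
wrist_force: [2.9, -4.1, 10.4]
finger_gap: 45.5
finger_force: 55.0
```

```bash
python3 -c "
from chk import *
s=st(); 
for n in('side','top'):
    c=manip.camera(n); P=cloud(c)
    for b in((540.5,346.5),(442,230.5)):
        m=(np.abs(P[...,0]-b[0])<26)&(np.abs(P[...,1]-b[1])<26)&(P[...,2]>150)&(P[...,2]<185)
        a=P[m]; a=a[a[:,2]>np.percentile(a[:,2],60)] if n=='side' else a
        print(n,b,m.sum(),np.median(a[:,2]),np.percentile(P[m][:,2],98),cv2.minAreaRect(P[m][:,:2].astype(np.float32)))
    if n=='side': cv2.imwrite('pics/set2.png',cv2.resize(c['frame'][80:220,230:370,::-1],None,fx=4,fy=4,interpolation=2))
"
```

```text
t 26.25 q [0.078 0.762 1.488 0.673 1.73  2.163] p [433.5 237.7  79.6] rpy [-3.137  1.046 -0.708] F [ 2.92 -4.12 10.4 ] M [0.117 0.918 0.324] gap 45.5 55.0Traceback (most recent call last):
  File "<string>", line 8, in <module>
    a=P[m]; a=a[a[:,2]>np.percentile(a[:,2],60)] if n=='side' else a
                       ~~~~~~~~~~~~~^^^^^^^^^^^
    return _quantile_unchecked(
        a, q, axis, out, overwrite_input, method, keepdims, weights)
    return _ureduce(a,
                    func=_quantile_ureduce_func,
    ...<5 lines>...
                    overwrite_input=overwrite_input,
                    method=method)
    r = func(a, **kwargs)
    result = _quantile(arr,
                       quantiles=q,
    ...<2 lines>...
                       out=out,
                       weights=wgt)
    slices_having_nans = np.isnan(arr[-1, ...])
                                  ~~~^^^^^^^^^
IndexError: index -1 is out of bounds for axis 0 with size 0
```

```bash
python3 -c "
from chk import *
for n in('side','top'):
    c=manip.camera(n); P=cloud(c)
    for b in((540.5,346.5),(442,230.5)):
        m=(np.abs(P[...,0]-b[0])<30)&(np.abs(P[...,1]-b[1])<30)&(P[...,2]>150)&(P[...,2]<190)
        if m.sum()>5: print(n,b,m.sum(),np.percentile(P[m][:,2],[50,98]).round(1),cv2.minAreaRect(P[m][:,:2].astype(np.float32)))
    if n=='side': cv2.imwrite('pics/set2.png',cv2.resize(c['frame'][80:220,230:370,::-1],None,fx=4,fy=4,interpolation=2)); upright(c,np.array([443,228,88]))
"
```

```text
side (442, 230.5) 143 [166.3 170.9] ((441.91162109375, 226.02882385253906), (45.8839225769043, 47.67413330078125), 49.20868682861328)
-80 107 U [-39.4  34.4] V [-39.6  32.3] z [-1.5 16.6]
-60 160 U [-38.2  19.6] V [-39.5  38.3] z [18.4 37.8]
-40 86 U [-38.2  -1.2] V [-38.3  35.3] z [38.6 57.1]
-20 49 U [-26.6 -10.4] V [-20.7  22.4] z [58.8 75.9]
0 42 U [-39.1 -17.8] V [-24.7  24.1] z [79.2 97.5]
20 55 U [-39.1 -17.5] V [-24.8  23.5] z [ 98.3 117. ]
40 80 U [-25.4  15.7] V [-22.8  21.3] z [119.5 137.5]
60 83 U [-24.7  17.2] V [-23.2  19.3] z [138.7 157.1]
80 117 U [-24.4  18.2] V [-21.2  20.7] z [158.6 170.9]
top (540.5, 346.5) 371 [167.6 173.4] ((539.821533203125, 346.9921569824219), (48.931182861328125, 47.20697784423828), 49.453121185302734)
top (442, 230.5) 349 [167.9 174.2] ((439.35906982421875, 229.12644958496094), (47.740966796875, 45.5230712890625), 49.91025161743164)
```

View pics/set2.png

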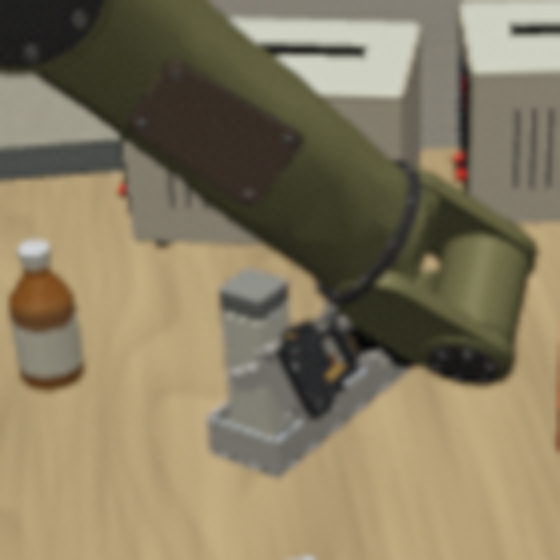

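The crop shows case 2 seated in the near bay, and the top camera reads its top at 167.9 mm against 167.6 mm for the seated case 1. I relieve the pressure, release and back off.

Call:
servo_tool(
  motion=[
    [[0,0,0.003,0,0,0,0.8],[0,0,0.003,0,0,0,0.8]],
  ],
)

```text
clock: 26.6
eef_pos: [433.0, 237.8, 79.7]
eef_rot: [-3.141, 1.046, -0.711]
wrist_force: [3.6, -0.7, 2.1]
finger_gap: 45.4
finger_force: 55.0
```

Call:
servo_tool(
  motion=[
    [[0,0,0,0,0,0,0.7],[0,0,0,0,0,0,0.38],[0,0,0,0,0,0,0.38],[0,0,0,0,0,0,0.38],[0,0,0,0,0,0,0.38]],
  ],
)

```text
clock: 27.1
eef_pos: [432.8, 237.8, 79.4]
eef_rot: [3.142, 1.047, -0.712]
wrist_force: [0.4, -0.3, -0.6]
finger_gap: 58.3
finger_force: 0.0
```

Call:
servo_tool(
  motion=[
    [[0.013,-0.011,0.01,0,0,0,0.38],[0.04,-0.034,0.03,0,0,0,0.38],[0.08,-0.069,0.061,0,0,0,0.38],[0.13,-0.113,0.1,0,0,0,0.38],[0.17,-0.147,0.13,0,0,0,0.38],[0.17,-0.25,0.25,0,0,0,0.38],[0.17,-0.35,0.35,0,0,0,0.38],[0.17,-0.4,0.4,0,0,0,0.38],[0.17,-0.4,0.4,0,0,0,0.38]],
  ],
)

```text
clock: 28.0
eef_pos: [518.0, 35.2, 282.2]
eef_rot: [-3.14, 1.045, -0.712]
wrist_force: [-0.1, 1.1, 0.8]
finger_gap: 58.1
finger_force: 0.0
```

```bash
python3 -c "
from chk import *
s=st()
c=manip.camera('side'); save(c,'end.png'); c=manip.camera('top'); P=cloud(c)
for b in((540.5,346.5),(440,229.5)):
    m=(np.abs(P[...,0]-b[0])<40)&(np.abs(P[...,1]-b[1])<40)&(P[...,2]>150)&(P[...,2]<190)
    print(b,m.sum(),np.percentile(P[m][:,2],[3,50,97]).round(1),cv2.minAreaRect(P[m][:,:2].astype(np.float32)))
m=(np.abs(P[...,0]-490)<30)&(np.abs(P[...,1]-285)<30)&(P[...,2]>60)&(P[...,2]<95); print(cv2.minAreaRect(P[m][:,:2].astype(np.float32)))
"
```

```text
t 28.0 q [-0.22   0.699  1.069  0.568  2.276  2.226] p [518.   35.2 282.2] rpy [-3.14   1.045 -0.712] F [-0.14  1.14  0.84] M [-0.302 -0.131  0.004] gap 58.1 0.0
(540.5, 346.5) 376 [154.  167.4 173.3] ((539.674072265625, 347.4648742675781), (50.82875061035156, 47.16748046875), 44.5386962890625)
(440, 229.5) 254 [157.9 167.6 172.7] ((439.6335144042969, 229.68179321289062), (46.34850311279297, 44.609859466552734), 49.07831573486328)
((490.4748229980469, 284.5101623535156), (45.03368377685547, 43.96963882446289), 78.20661926269531)
```

View pics/end.png

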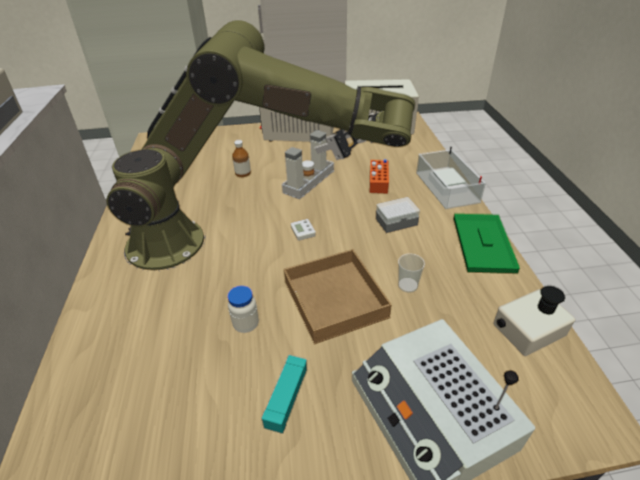

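The final view shows both cases upright in the rack's end bays, at (294,172) and (318,150). The carton is empty, the jar has not moved, and the gripper is clear.

```bash
python3 -c "
from cell import manip
print(manip.sign_off())"
```

```text
the job is handed in; nothing more can be done
None
```

Both cases are standing upright in the rack's end bays, one to a bay and released, each with the end that felt heavy facing down; I handed the job in at about 28 s, before the 72 s limit.

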